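Fetch a film cassette from the tilt-out bin in the darkroom

ROBOT

A 6-joint arm with a two-finger parallel gripper is mounted at the origin on the work surface. World frame = base frame: x ahead of the robot, y to its left, z up, the work surface at z = 0. Lengths are in m, angles in degrees, forces in N, time in s.
With the tool pointing down it reaches from about 0.375 to 0.825 m from the base axis. Payload 5.5 kg.
Tool frame: the origin (TCP) lies on the centre line of the jaws, within the pads' length; the fingertips stand 8 mm ahead of it and the grasp point (between the pads) lies 11 mm behind it; z points along the fingers, y is the line along which they close (so a half turn about z gives the same grasp; the last joint's range is limited). The gripper opens to 85 mm and grips with 20 to 120 N. Pads are 22 mm wide; open, the fingers measure 114 mm over their backs; the gripper's body (76 mm by 85 mm) begins 54 mm behind the grasp point. The pads swing forward as they close: fully open they stand 13 mm farther back than shut.
Start: joints at [0, 17.962, -2.699, 69.339, 0, 90], TCP at [0.6, -0, 0.205] pointing down, gripper open.
Joint ranges: [-152.73, 152.73], [-39.44, 99.34], [-58.76, 71.6], [-118.89, 123.64], [-81.53, 83.1], [-180, 180]. Speed limits (degrees/s): [136.94, 136.94, 172.46, 180, 180, 180].

INTERFACE

Orientations are given as [roll, pitch, yaw] about the fixed x, y, z axes, in that order (R = Rz(yaw) Ry(pitch) Rx(roll)).
In Python, from station import robot, optics gives the robot as it stands.
- The arm moves only by the tool arm_command, never from a script. Its arguments are lists of equal length, an entry for each row: "grip": the closure in counts, from 0 (fully open) to 255 (shut); "translation": the shift along the world's x, y, z in units of 25 mm (1.0 is 25 mm), a list of three; "twist": the turn, a rotation vector about the world's x, y, z in rad, a list of three. In form: {"grip": [grip, ...], "translation": [[tx, ty, tz], ...], "twist": [[ax, ay, az], ...]}. A call has 1 to 8 rows; each row is the pose to reach, as a shift and turn from the pose commanded when the call began; what a row does not reach only later rows make up. A row lasts 1/8 s, in which the tool goes at most 62.5 mm and 10.7 degrees, less where a joint would pass 70% of its speed; a pose out of reach is approached as far as the arm can. A call with a gripper value outside its range is refused whole. The fingers move at their own pace and stop on an object; "grip_force" is the grip in N (left out, the last holds). Time passes only in rows, so rows that repeat a pose let the fingers close. It gives the time, the measured TCP pose, the force, the opening and the grip force at its end, in the units of the state.
- robot.observe(): the state, without advancing time (a new reading comes with each control period).
- optics.camera(name): name is "scene" or "side" or "wrist"; returns the picture (400x640x3 uint8, blue, green, red); there is no depth.
- optics.camera_params(name): a dict with "camera_matrix" (3x3 intrinsics, pixels), "xyz" and "orientation" of the camera in the world. Camera axes: x right, y down, z forward; pixel columns grow to the right and rows downward; lengths in m; the calibration is good to about 2 mm. A picture is of the moment at which its call begins: read the wrist's pose just before it. camera_params takes no time and is no camera call; for the wrist camera it gives the pose at the moment of the call.
- robot.close_job(): hands the job in; it is judged then, once.
The state is a dict: "time_s": time; "joints": joint angles; "qd": joint speeds; "joint_torque": joint torques, N m; "eef_pos": TCP position; "eef_rot": TCP orientation; "contact_force": force on the tool from outside, world axes, zero at the start; "moment": the same for the moment, N m; "finger_gap": finger opening in m; "grasp_force": force on a finger pad.
Only numpy, scipy, OpenCV 4.12 (cv2) and the standard library are available. Lean on these libraries where they do the work, as an engineer would, in place of code of your own. Each camera call takes 0.05 s, during which the arm holds its last target. There are 200 camera calls.

TASK

Tilt the blue bin well open (it opens about 45 degrees), take out the film cassette that lies in it and set it down gently in the white tray, without dropping it from a height. Leave the blue bin tilted out.

Things in the scene. Friction and masses are not known exactly. Their poses are not given: they have to be found in the camera images.
- bin_blue (a joint): Tilt of the blue bin, rad: 0 shut (front upright), grows as its top swings out to the robot, stop at 0.78. Pivots on the bottom edge of its front, stays where left (1 to 2 N at the handle moves it). One of three like bins in a row (blue, orange, grey, in any order), each in a fixed black case 110 deep, 140 wide, top 136 above the table with a card of the bin's colour on it.
- bin_blue_grip (a point): Middle of the blue bin's handle: level round steel bar, 8 mm thick, 70 long along y, its ends bent back to the front panel. Turns with the bin; shut: x level, from handle to panel, z up, 124 mm above the table. Here the panel's outer face is x = +40, its top edge z = -2, the pivot axis x = +40, z = -116 mm. The shut panel stands 10 mm proud of the case's upper front edge.
- cassette_center (a point): Centre of the film cassette: cylinder, 25 mm diameter, 46 long along y, black with yellow band, 30 g. Lies in the blue bin (clear width 120) along the handle's direction, near mid-width, against the front. Bin fully out: it rests in the V of floor and front (both slope 45 degrees), 30 mm ahead of where the shut front stood, 65 mm above the table, 18 mm above the V's bottom; open from above.
- tray: White open tray, 150 mm (its x) by 190 (its y), 25 high, walls and floor 5 thick; fixed. Origin: centre of its underside, on the table. Another tray, red and deeper, is not meant.
There are look-alikes about, which are no part of the job. Of the things shaped like the tray, the white one is meant.

How it is judged (in metres and radians):
On the way, in this order (a step that is already met when the one before it is completed fails the run):
1. the blue bin is tilted out (more than 0.6 rad) (value of joint bin_blue above 0.6 rad), for 0.2 s.
2. the gripper itself brings the cassette down into the white tray (centre less than 45 mm above the table and less than 50 mm from the grasp point) (x of cassette_center in the frame of tray between -0.075 and 0.075 m and y of cassette_center in the frame of tray between -0.095 and 0.095 m and z of cassette_center in the frame of tray between 0 and 0.045 m and distance between the grasp point and cassette_center below 0.05 m), for 0.05 s.
At the end, for the whole second after the job is handed in: The cassette lies inside the white tray, its centre less than 32 mm above the table and within the tray's outline, released; the blue bin is still tilted out by more than 0.5 rad (value of joint bin_blue above 0.5 rad and x of cassette_center in the frame of tray between -0.075 and 0.075 m and y of cassette_center in the frame of tray between -0.095 and 0.095 m and z of cassette_center in the frame of tray between 0 and 0.032 m); the robot touches nothing.
It also fails if it takes over 54 s, if anything falls off the work surface, if the arm or the gripper's body presses on something with over 40 N, if the wrist force passes 120 N, or if a joint passes its speed limit or range.

## Working session

There is one attempt and no reset: what is moved stays moved. The work goes in short steps, Python scripts to look and compute and a tool call to move; the robot and the scene stay as the last step left them, time stands still between calls to the robot, and variables do not carry over. Pictures are saved under pics/ and viewed, at most 10 in all, crops included, and the job is handed in when it is done.

Besides the shell and the picture viewer there is one more tool, called after "Request:" as a command line: name --argument value ..., lists and objects as JSON in quotes. arm_command: Moves the arm, as the interface text tells. Its arguments: {"type":"object","properties":{"grip":{"type":"array"},"translation":{"type":"array"},"twist":{"type":"array"},"grip_force":{"type":"number"}},"required":["grip","translation","twist"]}

```bash
ls; mkdir -p pics; python3 - <<'E'
from station import robot, optics
import cv2
for n in ("scene","side"):
    p=optics.camera_params(n); print(n,p)
    cv2.imwrite(f"pics/{n}0.png",optics.camera(n))
print(robot.observe())
E
```

```text
pics
scene {'camera_matrix': array([[455.11024507,   0.        , 319.97377819],
       [  0.        , 455.11024507, 203.29732079],
       [  0.        ,   0.        ,   1.        ]]), 'xyz': array([ 1.28693798, -0.30047043,  0.71644854]), 'orientation': array([-126.07070384,   -0.53002743,   75.49984447])}
side {'camera_matrix': array([[422.68165398,   0.        , 322.86158548],
       [  0.        , 422.68165398, 204.00443823],
       [  0.        ,   0.        ,   1.        ]]), 'xyz': array([ 0.41244212, -0.87264164,  0.95377242]), 'orientation': array([-137.68000684,   -0.31831167,   -2.23180964])}
{'time_s': 0.1, 'joints': array([ 1.73071351e-03,  1.80005267e+01, -2.74702948e+00,  6.93398791e+01,
        6.47843254e-04,  9.00011635e+01]), 'qd': array([-0.02415826, -0.09072993,  0.09428748, -0.05176013, -0.00950856,
        0.04443262]), 'joint_torque': array([ 9.99693766e-04, -5.40766132e+01,  3.40542591e+01,  1.10156229e-02,
        1.53784813e-04, -8.18082242e-06]), 'eef_pos': array([5.99452999e-01, 2.21451953e-05, 2.04328004e-01]), 'eef_rot': array([-1.79912565e+02, -6.46066935e-04,  9.00005662e+01]), 'contact_force': array([-0.06536618, -0.51058699,  0.54098855]), 'moment': array([ 0.04898707, -0.01973447, -0.01340287]), 'grasp_force': 0.0, 'finger_gap': 0.08480273269422405}
```

View pics/scene0.png

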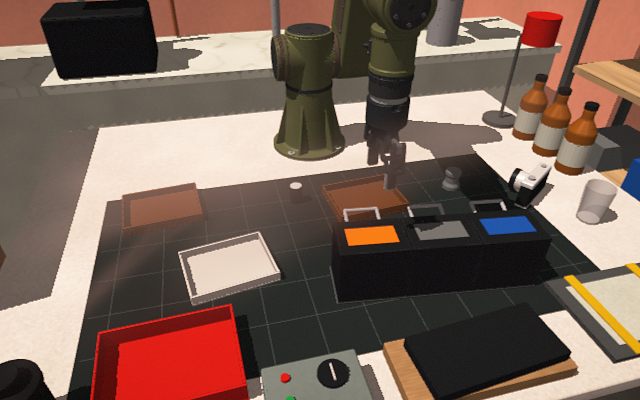

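View pics/side0.png

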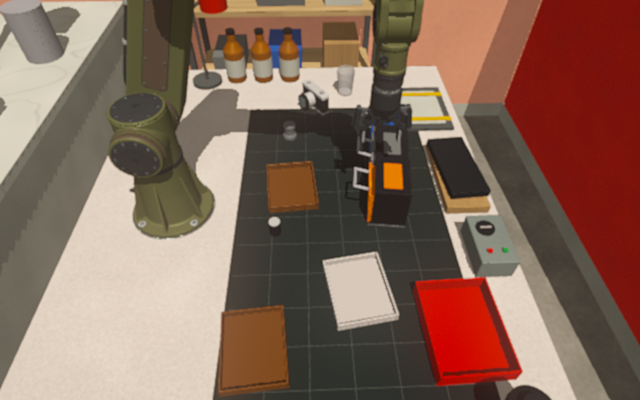

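Scene view: the bins from left to right are orange (card 372,235), grey (441,230) and blue (508,225). The blue card marks the blue bin, with its handle at about (490,207). The white tray is at (230,267) in scene and (360,290) in side. The brown trays at (163,205) and (365,198) and the deep red tray at (170,355) are not meant. I'll measure these and confirm in a crop.

```bash
cat > h.py <<'E'
from station import robot, optics
import cv2, numpy as np
from scipy.spatial.transform import Rotation as R
def ray(n,uv,p=None):
    p=p or optics.camera_params(n)
    d=cv2.undistortPoints(np.float64(uv).reshape(-1,1,2),p["camera_matrix"],None).reshape(-1,2)
    return p["xyz"],np.c_[d,np.ones(len(d))]@R.from_euler("xyz",p["orientation"],degrees=True).as_matrix().T
def onz(n,uv,z,p=None):
    o,d=ray(n,uv,p); return o+d*((z-o[2])/d[:,2])[:,None]
def proj(n,X,p=None):
    p=p or optics.camera_params(n)
    q=(np.float64(X).reshape(-1,3)-p["xyz"])@R.from_euler("xyz",p["orientation"],degrees=True).as_matrix()
    q=q@p["camera_matrix"].T; return q[:,:2]/q[:,2:]
def big(m):
    c=max(cv2.findContours(m.astype(np.uint8),cv2.RETR_EXTERNAL,cv2.CHAIN_APPROX_NONE)[0],key=cv2.contourArea); return c
E
python3 - <<'E'
from h import *
im=cv2.imread("pics/scene0.png"); hsv=cv2.cvtColor(im,cv2.COLOR_BGR2HSV)
def card(name,m,box,z,img="scene"):
    mm=np.zeros(m.shape,bool); x0,y0,x1,y1=box; mm[y0:y1,x0:x1]=m[y0:y1,x0:x1]
    c=big(mm); P=onz(img,c.reshape(-1,2)+0.0,z)
    r=cv2.minAreaRect(np.float32(P[:,:2]*1000)); print(name,cv2.contourArea(c),np.round(r[0],1),np.round(r[1],1),round(r[2],1))
H,S,V=[hsv[...,i] for i in range(3)]
card("blue",(H>95)&(H<130)&(S>120)&(V>80),(470,205,550,245),.137)
card("orange",(H<25)&(S>170)&(V>150),(335,215,405,255),.137)
card("grey",(S<60)&(V>45),(410,216,475,248),.137)
card("tray s",(S<70)&(V>120),(165,225,290,310),.025)
im2=cv2.imread("pics/side0.png"); h2=cv2.cvtColor(im2,cv2.COLOR_BGR2HSV)
card("tray side",(h2[...,1]<70)&(h2[...,2]>110),(310,240,405,335),.025,"side")
cv2.imwrite("pics/c1.png",cv2.resize(im[180:300,320:560],None,fx=3.3,fy=3.3,interpolation=cv2.INTER_CUBIC))
E
```

```text
blue 742.5 [680.8 256.9] [102.3  52.4] 82.7
orange 793.0 [644.9 -24.8] [100.9  51.7] 82.7
grey 767.0 [663.4 116.1] [103.3  53.4] 84.1
tray s 4127.0 [ 539.1 -306.6] [171.  190.7] 9.1
tray side 4234.0 [ 530.  -315.7] [155.9 204.4] 8.9
```

View pics/c1.png

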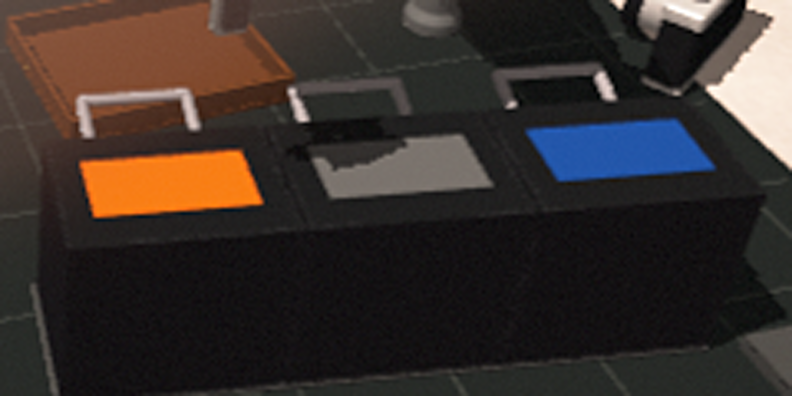

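Crop: the blue card (620,150 in the crop) has its handle bar from (497,72) to (603,70). The right-hand bin as seen from behind is therefore the blue one, at the +y end of the row.

```bash
python3 - <<'E'
from h import *
uv=np.array([[497,72],[603,70],[550,70]])/3.3+[320,180]
P=onz("scene",uv,.127); print(P.round(4)); print(((P[0]+P[1])/2).round(4), np.hypot(*(P[0]-P[1])[:2]))
a=np.radians(7.26); print(np.array([.6808,.2569])-.105*np.array([np.cos(a),-np.sin(a)]))
E
```

```text
[[0.5791 0.2338 0.127 ]
 [0.5941 0.3049 0.127 ]
 [0.5856 0.2699 0.127 ]]
[0.5866 0.2694 0.127 ] 0.07263371059684312
[0.57664179 0.27016907]
```

Request:
arm_command --grip '[0,0,0,0,0,0,0,0]' --translation '[[0,1.5,0.8],[0,3,0.8],[0,5,0.8],[0,7,0.8],[-0.5,9,0.8],[-1,10.5,0.8],[-1,10.5,0.8],[-1,10.5,0.8]]' --twist '[[0,0,0],[0,0,-0.06],[0,0,-0.127],[0,0,-0.127],[0,0,-0.127],[0,0,-0.127],[0,0,-0.127],[0,0,-0.127]]'

```text
time_s: 1.1
eef_pos: [0.5749, 0.2621, 0.2247]
eef_rot: [-180.0, 0.0, 82.7]
contact_force: [-0.1, -0.1, -0.1]
finger_gap: 0.0854
grasp_force: 0.0
```

```bash
python3 - <<'E'
from h import *
p=optics.camera_params("wrist"); im=optics.camera("wrist"); print(robot.observe()["joints"].round(1))
cv2.imwrite("pics/w1.png",im)
import pickle; pickle.dump(p,open("w1.pkl","wb"))
for X in ([.577,.270,.124],[.586,.2695,.124]): print(proj("wrist",X,p))
print(p["xyz"])
E
```

```text
[ 24.5  21.2   4.3  73.2  -0.  121.8]
[[322.94858802 185.48714966]]
[[332.05928056 184.85413223]]
[0.58444665 0.33640349 0.39393201]
```

View pics/w1.png

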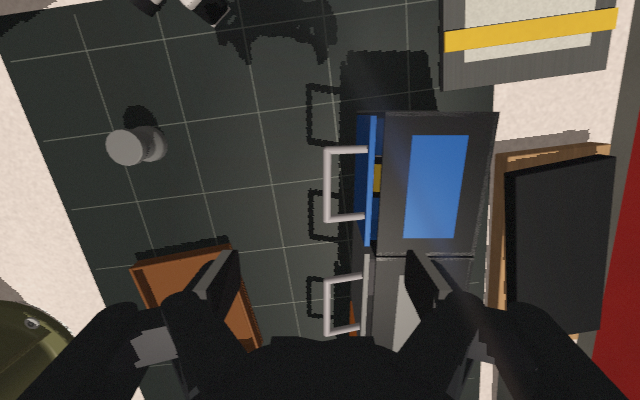

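Wrist view: the blue handle bar runs from (325,149) to (328,222), so the grip is at about (0.581, 0.270, 0.124). The cassette's yellow band shows at (377,178).

Request:
arm_command --grip '[195,195,195,195,195,195,195,195]' --translation '[[0.24,0.3,0],[0.24,0.3,0],[0.24,0.3,0],[0.24,0.3,0],[0.24,0.3,0],[0.24,0.3,-0.5],[0.24,0.3,-1],[0.24,0.3,-1.5]]' --twist '[[0,0,0],[0,0,0],[0,0,0],[0,0,0],[0,0,0],[0,0,0],[0,0,0],[0,0,0]]'

```text
time_s: 2.15
eef_pos: [0.5805, 0.2698, 0.1861]
eef_rot: [-179.9, 0.0, 82.7]
contact_force: [-0.0, 0.2, 0.5]
finger_gap: 0.0202
grasp_force: 0.0
```

```bash
python3 - <<'E'
from h import *
p=optics.camera_params("wrist"); im=optics.camera("wrist")
print(proj("wrist",[.581,.270,.124],p),proj("wrist",robot.observe()["eef_pos"],p),proj("wrist",robot.observe()["eef_pos"]-[0,0,.06],p))
s=optics.camera("side"); cv2.imwrite("pics/w2.png",np.vstack([im[100:400,100:500],s[60:260,300:500].repeat(2,1)[:, :400]]))
E
```

```text
[[322.31138625 205.0835372 ]] [[320.56124117 234.15636974]] [[320.91674851 205.97748137]]
```

View pics/w2.png

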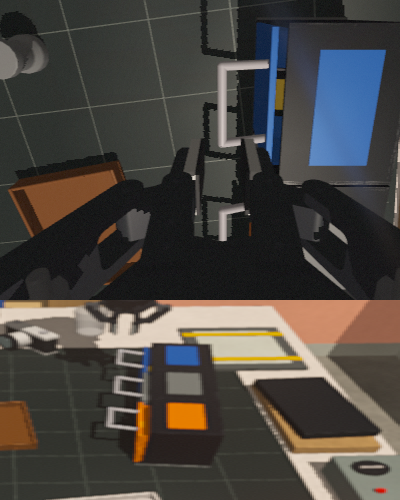

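Wrist view: the handle bar is at (322,205), matching the predicted (322,205), and the jaws are in line with it. I'll lower them around the bar.

Request:
arm_command --grip '[195,195,195,195,195,195]' --translation '[[0,0,-0.7],[0,0,-1.4],[0,0,-2.1],[0,0,-2.7],[0,0,-2.7],[0,0,-2.7]]' --twist '[[0,0,0],[0,0,0],[0,0,0],[0,0,0],[0,0,0],[0,0,0]]'

```text
time_s: 3.0
eef_pos: [0.5813, 0.2701, 0.1205]
eef_rot: [180.0, -0.0, 82.7]
contact_force: [0.1, -0.2, -0.5]
finger_gap: 0.0197
grasp_force: 0.0
```

Request:
arm_command --grip '[195,195,195,195,195,195,195,195]' --translation '[[-0.25,0.03,0],[-0.82,0.1,-0.25],[-1.38,0.175,-0.57],[-1.88,0.24,-0.97],[-2.33,0.295,-1.42],[-2.69,0.34,-1.9],[-2.95,0.375,-2.34],[-2.95,0.375,-2.34]]' --twist '[[0,0,0],[-0.007,-0.06,0],[-0.016,-0.13,0],[-0.025,-0.2,0],[-0.034,-0.27,0],[-0.042,-0.34,0],[-0.05,-0.4,0],[-0.05,-0.4,0]]'

```text
time_s: 4.0
eef_pos: [0.5047, 0.2788, 0.0606]
eef_rot: [157.0, 0.0, 82.9]
contact_force: [-0.3, -0.2, 0.3]
finger_gap: 0.0202
grasp_force: 0.0
```

```bash
python3 - <<'E'
from h import *
o=robot.observe(); print(o["eef_pos"],o["eef_rot"],o["contact_force"])
im=optics.camera("scene"); s=optics.camera("side")
cv2.imwrite("pics/s3.png",np.hstack([cv2.resize(im[130:280,380:580],None,fx=2,fy=2),cv2.resize(s[60:210,320:520],None,fx=2,fy=2)]))
E
```

```text
[0.50466341 0.27883378 0.0606259 ] [1.57034965e+02 3.79741482e-02 8.28575837e+01] [-0.29576146 -0.2011723   0.34705037]
```

View pics/s3.png

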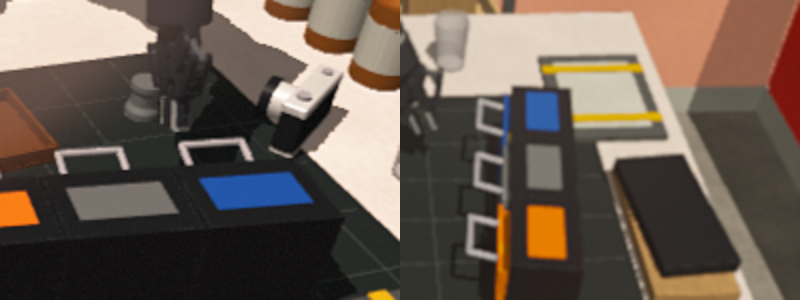

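The picture shows the blue handle still shut, at (215,145) in the left half, so the fingertips slipped over the bar. I'll go back above it and look, then go deeper.

Request:
arm_command --grip '[195,195,195,195,195,195,195,195]' --translation '[[0,0,1.5],[0,0,3.5],[0,0,5.2],[1,-0.12,5.2],[2.2,-0.28,5.2],[2.95,-0.375,5.2],[2.95,-0.375,5.2],[2.95,-0.375,5.2]]' --twist '[[0,0,0],[0.02,0.15,0],[0.04,0.3,0],[0.05,0.4,0],[0.05,0.4,0],[0.05,0.4,0],[0.05,0.4,0],[0.05,0.4,0]]'

```text
time_s: 5.1
eef_pos: [0.5811, 0.2699, 0.1921]
eef_rot: [-180.0, -0.0, 82.7]
contact_force: [-0.5, 0.1, -0.3]
finger_gap: 0.0198
grasp_force: 0.0
```

```bash
python3 - <<'E'
from h import *
o=robot.observe(); print(o["eef_pos"],o["eef_rot"])
p=optics.camera_params("wrist"); im=optics.camera("wrist")
for z in (.104,.124): print(proj("wrist",[.581,.270,z],p))
cv2.imwrite("pics/w4.png",im)
E
```

```text
[0.58106614 0.26986399 0.19212573] [-1.79995461e+02 -2.74256686e-02  8.26898759e+01]
[[321.63403765 196.9166544 ]]
[[321.62148149 203.20159579]]
```

View pics/w4.png

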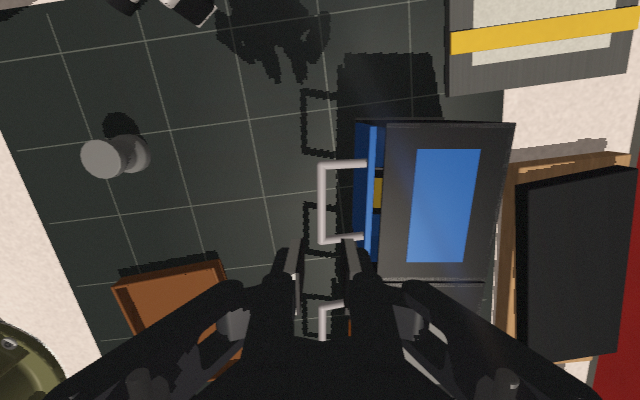

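Wrist view: the bar is at (321,203), still shut and just where predicted. I'll go deeper with a narrower gap.

Request:
arm_command --grip '[205,205,205,205,205,205,205,205]' --translation '[[0,0,-0.8],[0,0,-1.6],[0,0,-2.4],[0,0,-3.3],[0,0,-3.3],[-0.2,0.025,-3.3],[-0.4,0.05,-3.35],[-0.6,0.075,-3.4]]' --twist '[[0,0,0],[0,0,0],[0,0,0],[0,0,0],[0,0,0],[0,0,0],[0,0,0],[0,0,0]]'

```text
time_s: 6.15
eef_pos: [0.566, 0.2722, 0.1074]
eef_rot: [179.9, -0.0, 82.7]
contact_force: [0.4, 0.2, 0.5]
finger_gap: 0.0169
grasp_force: 0.0
```

```bash
python3 - <<'E'
from h import *
o=robot.observe(); print(o["eef_pos"],o["contact_force"])
s=optics.camera("scene");w=optics.camera("wrist")
cv2.imwrite("pics/s5.png",np.hstack([cv2.resize(s[130:280,380:580],None,fx=2,fy=2),w[100:400,150:500]]))
E
```

```text
[0.56597013 0.27221309 0.1074363 ] [0.37203906 0.16111311 0.50064023]
```

View pics/s5.png

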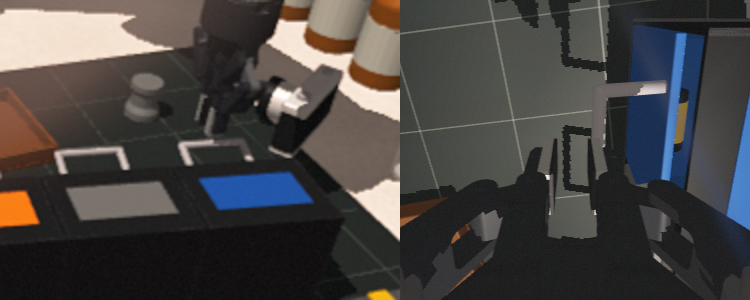

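```bash
python3 - <<'E'
from h import *
p=optics.camera_params("wrist"); print(p["xyz"],p["orientation"])
t=robot.observe()["eef_pos"]; bx=np.array([.992,-.126,0])
for nm,X in dict(tcp=t,tip_in=t+bx*.0085-[0,0,.008],tip_out=t-bx*.0085-[0,0,.008],bar=[.581,.270,.124],barN=[.5766,.235,.124],barF=[.5854,.305,.124]).items():
  print(nm,proj("wrist",X,p).round(0)-[150-400,100],((proj("scene",X)-[380,130])*2).round(0))
s=optics.camera("scene")
cv2.imwrite("pics/s6.png",np.hstack([cv2.resize(s[170:250,430:540],None,fx=6,fy=6,interpolation=cv2.INTER_CUBIC)]))
E
```

```text
[0.57489028 0.34615319 0.27622573] [ 1.63096796e+02 -5.09533051e-02 -7.25284066e+00]
tcp [[572. 135.]] [[202. 146.]]
tip_in [[584. 130.]] [[203. 156.]]
tip_out [[559. 130.]] [[197. 148.]]
bar [[598. 146.]] [[211. 142.]]
barN [[597. 197.]] [[180. 144.]]
barF [[600.  89.]] [[240. 140.]]
```

View pics/s6.png

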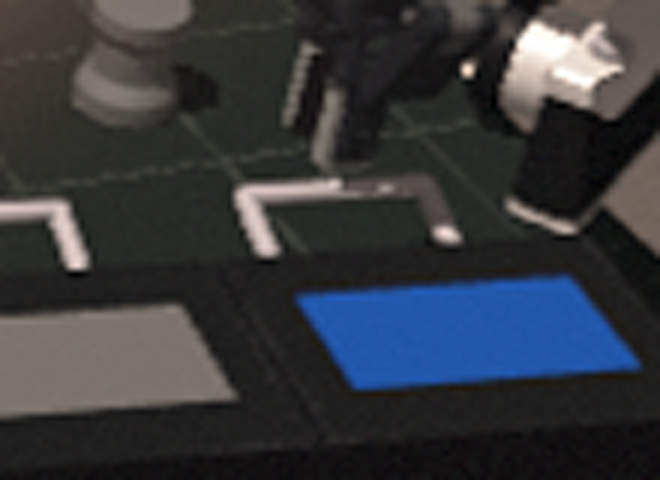

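Scene crop: the inner fingertip ends at (335,165) in the crop, clearly above where the nominal tip should be and above the bar at (330,188). The real tips stand higher than stated, so I'll work out by how much.

```bash
python3 - <<'E'
from h import *
t=robot.observe()["eef_pos"]; bx=np.array([.992,-.126,0]); by=np.array([.126,.992,0])
for dz in (0,.008,.014,.02,.026): 
  X=t+bx*.0105+[0,0,dz]
  print(dz,((proj("scene",[X-by*.011,X+by*.011])-[430,170])*6).round(0).tolist(), (proj("wrist",[X-by*.011,X+by*.011])-[150-400,100]).round(0).tolist())
E
```

```text
0 [[289.0, 218.0], [344.0, 214.0]] [[588.0, 150.0], [588.0, 119.0]]
0.008 [[293.0, 201.0], [349.0, 197.0]] [[588.0, 156.0], [589.0, 123.0]]
0.014 [[297.0, 188.0], [353.0, 184.0]] [[589.0, 160.0], [589.0, 127.0]]
0.02 [[300.0, 175.0], [356.0, 171.0]] [[589.0, 165.0], [590.0, 131.0]]
0.026 [[304.0, 162.0], [360.0, 158.0]] [[590.0, 171.0], [591.0, 135.0]]
```

The tips are about 23 mm higher than nominal, at roughly z 0.13, so they passed just above the bar. I'll raise, re-centre and go down 20 mm deeper.

Request:
arm_command --grip '[200,200,200,200,200,200,200,200]' --translation '[[0,0,0.6],[0.6,-0.075,0.6],[0.6,-0.075,0.6],[0.6,-0.075,0.2],[0.6,-0.075,-0.3],[0.6,-0.075,-0.8],[0.6,-0.075,-0.8],[0.6,-0.075,-0.8]]' --twist '[[0,0,0],[0,0,0],[0,0,0],[0,0,0],[0,0,0],[0,0,0],[0,0,0],[0,0,0]]'

```text
time_s: 7.3
eef_pos: [0.5809, 0.2701, 0.0866]
eef_rot: [-180.0, 0.0, 82.7]
contact_force: [-0.7, -0.1, 0.1]
finger_gap: 0.0184
grasp_force: 0.0
```

Request:
arm_command --grip '[200,200,200,200,200]' --translation '[[-0.25,0.03,0],[-0.54,0.07,-0.1],[-0.82,0.1,-0.25],[-0.82,0.1,-0.25],[-0.82,0.1,-0.25]]' --twist '[[0,0,0],[0,0,0],[0,0,0],[0,0,0],[0,0,0]]'

```text
time_s: 7.92
eef_pos: [0.5602, 0.2725, 0.0803]
eef_rot: [-180.0, 0.0, 82.7]
contact_force: [0.0, 0.4, -0.2]
finger_gap: 0.0184
grasp_force: 0.0
```

```bash
python3 - <<'E'
from h import *
w=optics.camera("wrist"); p=optics.camera_params("wrist")
print((proj("wrist",[.581,.270,.124],p)), proj("wrist",[[.566,.272,.118],[.5615,.237,.118],[.5705,.307,.118]],p))
cv2.imwrite("pics/w7.png",w)
E
```

```text
[[362.88423896 269.60578286]] [[332.47534343 263.4601562 ]
 [331.7390021  319.49211342]
 [333.32175767 199.05219121]]
```

View pics/w7.png

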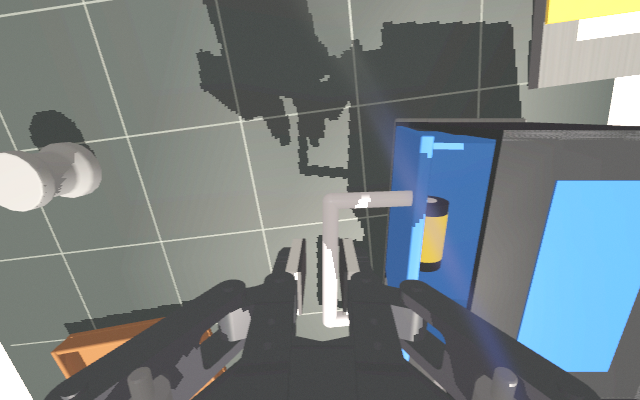

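Wrist view: the bar, from (330,200) to (330,320), is now between the fingers with the bin tilted about 7 degrees, as predicted. The cassette shows at (432,235). I'll carry on along the arc.

Request:
arm_command --grip '[200,200,200,200,200,200,200]' --translation '[[-0.4,0.05,-0.32],[-0.76,0.1,-0.68],[-1.06,0.135,-1.1],[-1.31,0.166,-1.55],[-1.46,0.185,-1.95],[-1.46,0.185,-1.95],[-1.46,0.185,-1.95]]' --twist '[[-0.0126,-0.099,0],[-0.025,-0.198,0],[-0.038,-0.298,0],[-0.048,-0.377,0],[-0.055,-0.433,0],[-0.055,-0.433,0],[-0.055,-0.433,0]]'

```text
time_s: 8.85
eef_pos: [0.5248, 0.2776, 0.0323]
eef_rot: [155.0, -0.1, 82.7]
contact_force: [1.2, -0.3, -0.2]
finger_gap: 0.0186
grasp_force: 0.0
```

```bash
cat > cas.py <<'E'
from h import *
# bin pivot line and cassette expectation
bx=np.array([.9920,-.1264,0]); by=np.array([.1264,.9920,0]); g=np.array([.581,.270,0])
piv=g+.04*bx+[0,0,.008]
def bar(th,y=0):
    x,z=-.04,.116; return piv+bx*(x*np.cos(th)-z*np.sin(th))+[0,0,x*np.sin(th)+z*np.cos(th)]+by*y
cas0=g+.04*bx-.03*bx+[0,0,.065]
E
python3 - <<'E'
from cas import *
o=robot.observe(); print(o["eef_pos"],o["contact_force"])
p=optics.camera_params("wrist"); w=optics.camera("wrist")
cv2.imwrite("pics/w8.png",w)
hsv=cv2.cvtColor(w,cv2.COLOR_BGR2HSV)
m=(abs(hsv[...,0].astype(int)-25)<8)&(hsv[...,1]>120)&(hsv[...,2]>80); m[:, 560:]=0
n,l,st,c=cv2.connectedComponentsWithStats(m.astype(np.uint8))
for i in range(1,n):
    if st[i,4]>60: print("yellow",st[i],c[i])
print("pred cas",cas0,proj("wrist",cas0,p))
for d in (10,25,35,43): print(d,proj("wrist",[bar(np.radians(d),-.035),bar(np.radians(d),.035)],p).round(0).tolist(), w[tuple(np.clip(proj("wrist",bar(np.radians(d),.03),p).round().astype(int)[0],0,399)[::-1])])
# bright bar pixels
b=(hsv[...,1]<50)&(hsv[...,2]>150); n,l,st,c=cv2.connectedComponentsWithStats(b.astype(np.uint8))
for i in range(1,n):
    if st[i,4]>150: print("bright",st[i])
E
```

```text
[0.52480719 0.27759001 0.03233135] [ 1.2148831  -0.28301319 -0.18932089]
yellow [ 524    6   36   32 1024] [542.14648438  21.36035156]
yellow [ 415  217   30   55 1208] [428.62996689 244.43791391]
yellow [447 221  14  50 315] [453.54285714 244.80634921]
pred cas [0.59092  0.268736 0.065   ] [[435.87220694 235.98789469]]
10 [[462.0, 351.0], [487.0, 216.0]] [49 51 48]
25 [[395.0, 341.0], [407.0, 211.0]] [47 51 46]
35 [[355.0, 329.0], [359.0, 205.0]] [47 49 46]
43 [[328.0, 317.0], [328.0, 199.0]] [138 142 149]
bright [227   0  18  75 259]
bright [527   0 113   7 738]
bright [ 518   32  119   92 8464]
bright [   0  112  307  245 6164]
bright [ 276  129   30   91 1440]
bright [ 296  195  110  146 4380]
bright [597 372  29  28 333]
```

Request:
arm_command --grip '[200,200,200,200,200,200,200,200]' --translation '[[0.18,-0.02,0],[0.18,-0.02,0],[0,0,0.4],[-0.3,0.04,1.04],[-0.8,0.1,2.1],[-1.3,0.16,3.2],[-1.5,0.19,4.4],[-1.5,0.19,5]]' --twist '[[0,0,0],[0,0,0],[0,0,0],[0,0,0],[0,0,0],[0.015,0.12,0],[0.03,0.24,0],[0.03,0.24,0]]'

```text
time_s: 9.9
eef_pos: [0.4892, 0.2826, 0.1599]
eef_rot: [168.6, -0.1, 82.6]
contact_force: [0.6, -0.1, -0.9]
finger_gap: 0.0185
grasp_force: 0.0
```

```bash
cat > look.py <<'E'
from cas import *
o=robot.observe(); print(o["eef_pos"],o["eef_rot"])
p=optics.camera_params("wrist"); w=optics.camera("wrist")
hsv=cv2.cvtColor(w,cv2.COLOR_BGR2HSV)
m=(abs(hsv[...,0].astype(int)-25)<8)&(hsv[...,1]>120)&(hsv[...,2]>60)
n,l,st,c=cv2.connectedComponentsWithStats(m.astype(np.uint8))
for i in range(1,n):
    if st[i,4]>60:
        P=onz("wrist",c[i],.07,p)[0]; print("yellow",st[i],c[i].round(),P.round(4),"rel cas0 bx,by mm",((P-cas0)@np.c_[bx,by]*1e3).round(1))
print("pred cas",cas0,proj("wrist",cas0,p))
hs=cv2.cvtColor(optics.camera("scene"),cv2.COLOR_BGR2HSV); b=(hs[...,1]<60)&(hs[...,2]>100)
for d in (0,20,35,43):
    print(d,proj("wrist",[bar(np.radians(d),-.035),bar(np.radians(d),.035)],p).round(0).tolist(),[int(w[v,u].max()) for u,v in proj("wrist",[bar(np.radians(d),y) for y in(-.025,-.01,.01,.025)],p).round().astype(int) if 0<=u<640 and 0<=v<400])
E
python3 look.py
```

```text
[0.48921324 0.28256759 0.15986906] [ 1.68635361e+02 -1.36502032e-01  8.26188485e+01]
yellow [ 496   21  144   37 2990] [567.  39.] [0.7691 0.3939 0.07  ] rel cas0 bx,by mm [160.9 146.7]
yellow [388 178  27  34 779] [401. 195.] [0.5885 0.266  0.07  ] rel cas0 bx,by mm [-2. -3.]
pred cas [0.59092  0.268736 0.065   ] [[400.47538734 191.03401979]]
0 [[418.0, 247.0], [426.0, 168.0]] [79, 79, 83, 80]
20 [[369.0, 241.0], [373.0, 165.0]] [152, 152, 152, 152]
35 [[339.0, 233.0], [340.0, 162.0]] [104, 104, 22, 25]
43 [[327.0, 228.0], [327.0, 160.0]] [188, 186, 188, 189]
```

The bar brightness matches the 43° prediction, so the bin is open. The cassette is at about (0.5895, 0.266, 0.065). I'll turn 90° about the tool axis and move above it.

Request:
arm_command --grip '[57,57,57,57,57,57,57,57]' --translation '[[0,0,0.4],[0.5,-0.1,0.6],[1,-0.2,0.6],[1.5,-0.3,0.6],[2,-0.4,0.6],[2.5,-0.45,0.6],[3,-0.55,0.6],[3.54,-0.616,0.6]]' --twist '[[-0.034,0.004,0.17],[-0.068,0.009,0.34],[-0.102,0.013,0.51],[-0.136,0.017,0.68],[-0.17,0.022,0.85],[-0.204,0.026,1.02],[-0.238,0.03,1.19],[-0.272,0.034,1.36]]'

```text
time_s: 11.0
eef_pos: [0.5733, 0.266, 0.1692]
eef_rot: [178.3, 11.2, 162.4]
contact_force: [0.6, 0.2, -0.1]
finger_gap: 0.0663
grasp_force: 0.0
```

Request:
arm_command --grip '[57,57,57,57]' --translation '[[0,0,-0.7],[0,0,-1.4],[0,0,-2.04],[0,0,-2.04]]' --twist '[[-0.018,0.002,0.09],[-0.036,0.005,0.18],[-0.036,0.005,0.18],[-0.036,0.005,0.18]]'

```text
time_s: 11.5
eef_pos: [0.5727, 0.2657, 0.1179]
eef_rot: [-179.6, 11.2, 172.7]
contact_force: [-0.0, -0.5, -1.0]
finger_gap: 0.0662
grasp_force: 0.0
```

```bash
python3 look.py; python3 - <<'E'
from cas import *
o=robot.observe(); M=R.from_euler("xyz",o["eef_rot"],degrees=True).as_matrix(); print(M.round(3)); print(o["joints"].round(1),o["finger_gap"])
C=np.array([.5895,.2657,.065]); print("C in tool mm",(M.T@(C-o["eef_pos"])*1e3).round(1))
cv2.imwrite("pics/w9.png",optics.camera("wrist"))
E
```

```text
[0.57269698 0.26571918 0.11793225] [-179.63604999   11.23905588  172.72320534]
yellow [ 306  200   41   31 1227] [326. 215.] [0.5877 0.2673 0.07  ] rel cas0 bx,by mm [-3.  -1.8]
yellow [ 550  273   48   79 1420] [573. 308.] [0.7281 0.5009 0.07  ] rel cas0 bx,by mm [106.8 247.6]
yellow [444 285  15  12 134] [453. 290.] [0.6874 0.3786 0.07  ] rel cas0 bx,by mm [ 81.9 121.1]
yellow [434 345  16  37 405] [442. 364.] [0.8064 0.3771 0.07  ] rel cas0 bx,by mm [200.1 134.7]
pred cas [0.59092  0.268736 0.065   ] [[328.11124187 214.64613436]]
0 [[275.0, 249.0], [384.0, 249.0]] [84, 82, 83, 82]
20 [[276.0, 183.0], [384.0, 183.0]] [148, 123, 70, 147]
35 [[278.0, 139.0], [380.0, 139.0]] [77, 27, 21, 25]
43 [[280.0, 121.0], [378.0, 121.0]] [184, 185, 184, 86]
[[-0.972  0.128  0.196]
 [ 0.124  0.992 -0.029]
 [-0.198 -0.004 -0.98 ]]
[ 28.8  16.3 -17.6  47.   -6.9  35.5] 0.06566591850067416
C in tool mm [-3.6  1.3 57.2]
```

Request:
arm_command --grip '[57,57,57,57,57,57,57]' --translation '[[0.16,0.06,0],[0.25,0.05,-0.46],[0.34,0.03,-0.92],[0.44,0.02,-1.38],[0.53,0,-1.84],[0.53,0,-1.84],[0.53,0,-1.84]]' --twist '[[0,0,0],[0,0,0],[0,0,0],[0,0,0],[0,0,0],[0,0,0],[0,0,0]]'

```text
time_s: 12.52
eef_pos: [0.5884, 0.2665, 0.0747]
eef_rot: [-179.8, 11.4, 172.7]
contact_force: [-0.0, -0.1, 0.7]
finger_gap: 0.0665
grasp_force: 0.0
```

Request:
arm_command --grip '[57,57,57,57,57,57]' --translation '[[0.04,0,-0.2],[0.08,-0.01,-0.4],[0.12,-0.02,-0.6],[0.16,-0.025,-0.8],[0.16,-0.025,-0.8],[0.16,-0.025,-0.8]]' --twist '[[0,0,0],[0,0,0],[0,0,0],[0,0,0],[0,0,0],[0,0,0]]'

```text
time_s: 13.28
eef_pos: [0.5923, 0.2659, 0.0546]
eef_rot: [-179.8, 11.4, 172.7]
contact_force: [0.5, -0.9, -0.2]
finger_gap: 0.0661
grasp_force: 0.0
```

```bash
python3 - <<'E'
from cas import *
o=robot.observe(); print(o["eef_pos"],o["contact_force"],o["moment"].round(2))
p=optics.camera_params("wrist"); w=optics.camera("wrist"); cv2.imwrite("pics/w10.png",w)
hsv=cv2.cvtColor(w,cv2.COLOR_BGR2HSV)
m=(abs(hsv[...,0].astype(int)-25)<8)&(hsv[...,1]>120)&(hsv[...,2]>60)
n,l,st,c=cv2.connectedComponentsWithStats(m.astype(np.uint8))
for i in range(1,n):
    if st[i,4]>100: print(st[i],c[i].round())
print(proj("wrist",[.590,.267,.065],p),proj("wrist",o["eef_pos"],p))
for r in range(190,330,12): print(r,(w[r,200:450:8].max(-1)//10).tolist())
E
```

```text
[0.59230066 0.26585862 0.05460395] [ 0.50686539 -0.94507897 -0.21013867] [0.05 0.25 0.04]
[ 294  221   58   42 2365] [322. 242.]
[ 592  304   48   87 1630] [619. 348.]
[457 350  19  42 338] [466. 369.]
[[322.63356414 239.94166752]] [[321.35551028 233.41192263]]
190 [16, 16, 16, 16, 16, 16, 16, 16, 16, 9, 9, 9, 9, 9, 15, 15, 15, 15, 9, 9, 9, 9, 9, 9, 9, 9, 9, 9, 9, 9, 9, 9]
202 [16, 17, 17, 17, 17, 17, 17, 8, 8, 8, 8, 8, 8, 8, 8, 9, 8, 8, 8, 8, 9, 8, 8, 8, 8, 8, 9, 8, 9, 8, 8, 8]
214 [8, 8, 8, 8, 8, 8, 8, 9, 17, 17, 8, 8, 9, 8, 8, 8, 8, 8, 9, 8, 8, 8, 8, 8, 8, 8, 8, 9, 9, 8, 8, 8]
226 [8, 8, 8, 8, 8, 10, 9, 10, 10, 10, 10, 2, 14, 13, 13, 14, 14, 14, 14, 2, 2, 10, 10, 16, 15, 16, 16, 14, 8, 8, 8, 8]
238 [8, 8, 8, 8, 8, 9, 10, 9, 10, 9, 9, 2, 15, 14, 22, 22, 22, 22, 22, 4, 4, 9, 16, 16, 16, 16, 16, 14, 12, 8, 8, 8]
250 [8, 8, 8, 8, 8, 9, 9, 2, 10, 10, 10, 2, 25, 25, 25, 25, 25, 25, 25, 4, 5, 16, 16, 13, 2, 10, 16, 15, 14, 14, 8, 8]
262 [8, 8, 8, 6, 3, 9, 2, 2, 10, 10, 10, 8, 13, 16, 16, 16, 16, 18, 20, 8, 9, 10, 10, 5, 4, 9, 9, 3, 14, 14, 8, 8]
274 [8, 8, 7, 3, 10, 2, 3, 2, 10, 10, 10, 10, 10, 10, 10, 10, 10, 10, 10, 10, 10, 10, 10, 4, 4, 2, 9, 9, 3, 14, 14, 8]
286 [6, 3, 3, 3, 11, 3, 2, 2, 10, 10, 10, 10, 10, 10, 10, 10, 10, 10, 10, 10, 10, 10, 10, 10, 4, 2, 7, 3, 3, 3, 3, 13]
298 [3, 3, 3, 3, 3, 3, 2, 10, 10, 10, 10, 10, 10, 10, 10, 10, 10, 10, 10, 10, 10, 10, 10, 10, 4, 4, 3, 3, 3, 3, 3, 3]
310 [3, 3, 3, 3, 3, 3, 3, 10, 10, 10, 10, 10, 10, 10, 10, 10, 10, 10, 10, 10, 10, 10, 10, 10, 10, 4, 3, 3, 3, 2, 3, 3]
322 [3, 3, 3, 3, 3, 3, 3, 10, 10, 10, 10, 10, 10, 10, 10, 10, 10, 10, 10, 10, 10, 10, 10, 10, 10, 3, 3, 3, 2, 3, 3, 3]
```

No contact, as expected with tips about 30 mm behind nominal at this opening. They're now about 19 mm above the cassette centre, so I'll lower in small steps and watch the force.

Request:
arm_command --grip '[57,57,57,57]' --translation '[[0.04,0,-0.18],[0.07,-0.01,-0.36],[0.07,-0.01,-0.36],[0.07,-0.01,-0.36]]' --twist '[[0,0,0],[0,0,0],[0,0,0],[0,0,0]]'

```text
time_s: 13.82
eef_pos: [0.594, 0.2656, 0.0455]
eef_rot: [-179.8, 11.4, 172.7]
contact_force: [-0.4, 0.3, -0.7]
finger_gap: 0.0663
grasp_force: 0.0
```

Request:
arm_command --grip '[57,57,57,57]' --translation '[[0.03,0,-0.16],[0.06,-0.01,-0.32],[0.06,-0.01,-0.32],[0.06,-0.01,-0.32]]' --twist '[[0,0,0],[0,0,0],[0,0,0],[0,0,0]]'

```text
time_s: 14.32
eef_pos: [0.5955, 0.2653, 0.0375]
eef_rot: [-179.8, 11.4, 172.7]
contact_force: [0.1, -0.5, -0.7]
finger_gap: 0.0661
grasp_force: 0.0
```

Request:
arm_command --grip '[140,140,140,140,140,140]' --grip_force 25 --translation '[[0,0,0],[0,0,0],[0,0,0],[0,0,0],[0,0,0],[0,0,0]]' --twist '[[0,0,0],[0,0,0],[0,0,0],[0,0,0],[0,0,0],[0,0,0]]'

```text
time_s: 15.08
eef_pos: [0.5955, 0.2654, 0.0379]
eef_rot: [-179.8, 11.4, 172.7]
contact_force: [-1.5, -2.0, 5.9]
finger_gap: 0.0453
grasp_force: 26.8
```

Request:
arm_command --grip '[140,140,140,140,140,140,140,140]' --translation '[[-0.04,0,0.2],[-0.12,0.02,0.6],[-0.22,0.03,1.1],[-0.34,0.05,1.7],[-0.46,0.07,2.3],[-0.6,0.09,3],[-0.75,0.1,3.8],[-0.75,0.1,4.4]]' --twist '[[0,0,0],[0,0,0],[0,0,0],[0,0,0],[0,0,0],[0,0,0],[0,0,0],[0,0,0]]'

```text
time_s: 16.08
eef_pos: [0.5768, 0.2681, 0.1495]
eef_rot: [-179.8, 11.5, 172.7]
contact_force: [0.1, -0.9, -0.7]
finger_gap: 0.0452
grasp_force: 26.2
```

```bash
python3 look.py; python3 - <<'E'
from cas import *
o=robot.observe(); print(o["joints"].round(1),o["finger_gap"])
# tray inner region check from scene: floor-level quad
im=cv2.imread("pics/side0.png"); h=cv2.cvtColor(im,cv2.COLOR_BGR2HSV)
for n,f,box in (("scene","scene0",(165,225,290,310)),("side","side0",(310,240,405,335))):
    h=cv2.cvtColor(cv2.imread(f"pics/{f}.png"),cv2.COLOR_BGR2HSV); m=np.zeros(h.shape[:2],bool); x0,y0,x1,y1=box
    m[y0:y1,x0:x1]=((h[...,1]<70)&(h[...,2]>110))[y0:y1,x0:x1]
    q=cv2.boxPoints(cv2.minAreaRect(big(m))); q=cv2.approxPolyDP(cv2.convexHull(big(m)),6,True).reshape(-1,2); print(n,q.tolist(),onz(n,q,.025).round(3)[:,:2].tolist())
E
```

```text
[0.57684434 0.26814781 0.14945174] [-179.81800904   11.47406811  172.74915212]
yellow [ 291  232   63   47 2918] [322. 255.] [0.6598 0.2578 0.07  ] rel cas0 bx,by mm [69.7 -2.1]
yellow [ 527  252   48   94 1525] [550. 295.] [0.7494 0.5078 0.07  ] rel cas0 bx,by mm [127.  257.2]
yellow [428 264  19  28 419] [436. 276.] [0.7047 0.3776 0.07  ] rel cas0 bx,by mm [ 99.2 122.4]
yellow [423 340  15  19 200] [429. 351.] [0.8355 0.3764 0.07  ] rel cas0 bx,by mm [229.1 137.7]
pred cas [0.59092  0.268736 0.065   ] [[324.26484689 193.44378496]]
0 [[277.0, 218.0], [372.0, 218.0]] [80, 82, 81, 79]
20 [[277.0, 160.0], [372.0, 160.0]] [147, 147, 145, 72]
35 [[280.0, 123.0], [370.0, 123.0]] [77, 25, 22, 23]
43 [[281.0, 107.0], [368.0, 107.0]] [185, 184, 184, 181]
[ 28.8  15.3 -14.8  50.5  -6.9  35.5] 0.0450454190833521
scene [[259, 231], [279, 275], [192, 304], [178, 251]] [[0.443, -0.225], [0.599, -0.206], [0.636, -0.386], [0.47, -0.412]]
side [[377, 252], [398, 318], [338, 330], [322, 261]] [[0.59, -0.208], [0.616, -0.402], [0.47, -0.427], [0.44, -0.232]]
```

Cassette held, bin still at about 43°. I'll carry it over to the white tray, centred at about (0.532, -0.312).

Request:
arm_command --grip '[140,140,140,140,140,140,140,140]' --translation '[[0,-0.5,1],[0,-2,1.4],[0,-4,1.4],[-0.3,-6,1.4],[-0.5,-8,1.4],[-0.7,-10,1.4],[-0.9,-12,1.4],[-1.1,-14,1.4]]' --twist '[[0,0,0],[0.005,0.04,0],[0.01,0.08,0],[0.015,0.12,0],[0.02,0.16,0],[0.025,0.2,0],[0.025,0.2,0],[0.025,0.2,0]]'

```text
time_s: 17.18
eef_pos: [0.5489, -0.0839, 0.1818]
eef_rot: [-179.7, -0.2, 172.7]
contact_force: [0.9, -0.9, -1.0]
finger_gap: 0.045
grasp_force: 26.2
```

Request:
arm_command --grip '[140,140,140,140,140,140,140,140]' --translation '[[-0.1,-2,0],[-0.3,-4,0],[-0.5,-6,0],[-0.6,-7.5,0],[-0.7,-8.7,0],[-0.7,-9.2,0],[-0.7,-9.2,0],[-0.7,-9.2,0]]' --twist '[[0,0,0],[0,0,0],[0,0,0],[0,0,0],[0,0,0],[0,0,0],[0,0,0],[0,0,0]]'

```text
time_s: 18.18
eef_pos: [0.5318, -0.311, 0.1824]
eef_rot: [-179.8, -0.2, 172.8]
contact_force: [-0.4, 1.3, 0.6]
finger_gap: 0.0452
grasp_force: 26.2
```

```bash
python3 - <<'E'
from cas import *
o=robot.observe(); print(o["eef_pos"],o["eef_rot"])
p=optics.camera_params("wrist"); w=optics.camera("wrist"); cv2.imwrite("pics/w11.png",w)
hsv=cv2.cvtColor(w,cv2.COLOR_BGR2HSV)
m=(abs(hsv[...,0].astype(int)-25)<8)&(hsv[...,1]>120)&(hsv[...,2]>60)
c=big(m); print("yellow",cv2.boundingRect(c),proj("wrist",o["eef_pos"]+[0,0,.027],p))
m=(hsv[...,1]<70)&(hsv[...,2]>110); q=big(m); print(cv2.contourArea(q)); q=cv2.approxPolyDP(cv2.convexHull(q),8,True).reshape(-1,2); P=onz("wrist",q,.025,p); print(q.tolist(),P[:,:2].round(3).tolist())
E
```

```text
[ 0.5318265  -0.3109582   0.18236599] [-1.79788518e+02 -1.60456690e-01  1.72804285e+02]
yellow (291, 232, 63, 47) [[321.13194269 252.84440797]]
31979.0
[[0, 0], [31, 3], [145, 314], [52, 385], [0, 292]] [[0.309, -0.608], [0.315, -0.578], [0.69, -0.578], [0.797, -0.759], [0.631, -0.762]]
```

Request:
arm_command --grip '[140,140,140,140,140,140,140,140]' --translation '[[0,0,-1],[0,0,-2.2],[0,0,-3.5],[0,0,-4.8],[0,0,-5.8],[0,0,-6.6],[0,0,-7.1],[0,0,-7.1]]' --twist '[[0,0,0],[0,0,0],[0,0,0],[0,0,0],[0,0,0],[0,0,0],[0,0,0],[0,0,0]]'

```text
time_s: 19.23
eef_pos: [0.5313, -0.3112, 0.0045]
eef_rot: [-179.8, -0.2, 172.8]
contact_force: [0.5, 0.6, -0.1]
finger_gap: 0.0449
grasp_force: 26.2
```

Request:
arm_command --grip '[140,140,140,140]' --translation '[[0,0,-0.15],[0,0,-0.3],[0,0,-0.4],[0,0,-0.4]]' --twist '[[0,0,0],[0,0,0],[0,0,0],[0,0,0]]'

```text
time_s: 19.73
eef_pos: [0.5316, -0.3122, -0.005]
eef_rot: [-179.8, -0.1, 172.7]
contact_force: [0.9, 0.3, -0.7]
finger_gap: 0.0448
grasp_force: 26.2
```

Request:
arm_command --grip '[140,140,140]' --translation '[[0,0,-0.08],[0,0,-0.12],[0,0,-0.12]]' --twist '[[0,0,0],[0,0,0],[0,0,0]]'

```text
time_s: 20.1
eef_pos: [0.5317, -0.3121, -0.008]
eef_rot: [-179.8, -0.1, 172.7]
contact_force: [0.5, 0.5, -0.2]
finger_gap: 0.0454
grasp_force: 26.2
```

```bash
python3 - <<'E'
from cas import *
o=robot.observe(); print(o["eef_pos"],o["contact_force"])
for n in("scene","side"):
  h=cv2.cvtColor(optics.camera(n),cv2.COLOR_BGR2HSV); m=(abs(h[...,0].astype(int)-25)<8)&(h[...,1]>120)&(h[...,2]>60)
  uv=proj(n,o["eef_pos"]+[0,0,.027])[0]; k,l,st,c=cv2.connectedComponentsWithStats(m.astype(np.uint8))
  for i in range(1,k):
    if np.hypot(*(c[i]-uv))<40: print(n,uv.round(1),st[i],c[i].round(1),onz(n,c[i],.02)[0].round(4))
E
```

```text
[ 0.53166908 -0.31212028 -0.0080085 ] [ 0.45385033  0.49076431 -0.23213789]
scene [225.7 264.1] [218 259  16  12 169] [225.7 264.4] [ 0.5337 -0.3122  0.02  ]
side [359.2 287.7] [356 286   1   1   1] [356. 286.] [ 0.5239 -0.3076  0.02  ]
side [359.2 287.7] [356 291   1   1   1] [356. 291.] [ 0.5226 -0.322   0.02  ]
```

Request:
arm_command --grip '[140,140,140]' --translation '[[0,0,-0.04],[0,0,-0.06],[0,0,-0.06]]' --twist '[[0,0,0],[0,0,0],[0,0,0]]'

```text
time_s: 20.58
eef_pos: [0.5317, -0.3121, -0.0095]
eef_rot: [-179.8, -0.1, 172.7]
contact_force: [0.8, -0.2, -0.5]
finger_gap: 0.0454
grasp_force: 26.2
```

Request:
arm_command --grip '[140,140,140]' --translation '[[0,0,-0.04],[0,0,-0.06],[0,0,-0.06]]' --twist '[[0,0,0],[0,0,0],[0,0,0]]'

```text
time_s: 20.95
eef_pos: [0.5319, -0.3122, -0.0099]
eef_rot: [-179.7, -0.1, 172.7]
contact_force: [-2.6, 1.8, 8.6]
finger_gap: 0.0456
grasp_force: 27.1
```

Touched the tray floor (8.6 N). I'll release, opening only partly, then lift.

Request:
arm_command --grip '[100,60,60,60,60,60]' --translation '[[0,0,0.03],[0,0,0.06],[0,0,0.06],[0,0,0.06],[0,0,0.06],[0,0,0.06]]' --twist '[[0,0,0],[0,0,0],[0,0,0],[0,0,0],[0,0,0],[0,0,0]]'

```text
time_s: 21.7
eef_pos: [0.5317, -0.3121, -0.0095]
eef_rot: [-179.7, -0.1, 172.7]
contact_force: [0.2, -1.0, -0.8]
finger_gap: 0.0653
grasp_force: 0.0
```

Request:
arm_command --grip '[60,60,60,60,60,60,60,60]' --translation '[[0,0,0.3],[0,0,1],[0,0,2],[0,0,3],[0,0,4.5],[0,0,6],[0,0,7],[0,0,7]]' --twist '[[0,0,0],[0,0,0],[0,0,0],[0,0,0],[0,0,0],[0,0,0],[0,0,0],[0,0,0]]'

```text
time_s: 22.7
eef_pos: [0.5336, -0.3132, 0.1695]
eef_rot: [-179.6, 0.2, 172.7]
contact_force: [0.1, -0.1, 0.5]
finger_gap: 0.0653
grasp_force: 0.0
```

```bash
python3 - <<'E'
from cas import *
o=robot.observe(); print(o["eef_pos"],o["contact_force"],o["finger_gap"])
for n in("scene","wrist"):
  p=optics.camera_params(n); im=optics.camera(n); h=cv2.cvtColor(im,cv2.COLOR_BGR2HSV); m=(abs(h[...,0].astype(int)-25)<8)&(h[...,1]>120)&(h[...,2]>60)
  k,l,st,c=cv2.connectedComponentsWithStats(m.astype(np.uint8))
  for i in range(1,k):
    P=onz(n,c[i],.02,p)[0]
    if st[i,4]>20 and np.hypot(*(P[:2]-[.532,-.312]))<.06: print(n,st[i],P.round(4))
  if n=="scene":
    h0=cv2.imread("pics/s5.png") is not None
    for d in (0,30,43): print(d,[int(im[v,u].max()) for u,v in proj(n,[bar(np.radians(d),y) for y in(-.025,0,.025)]).round().astype(int)])
E
```

```text
[ 0.53357225 -0.31321439  0.16946514] [ 0.1218256  -0.0550998   0.46830828] 0.0652741797711526
scene [218 259  16  12 177] [ 0.5349 -0.3121  0.02  ]
0 [44, 42, 43]
30 [44, 42, 43]
43 [185, 153, 164]
wrist [308 171  31  22 644] [ 0.5323 -0.3112  0.02  ]
```

```bash
python3 -c "
from station import robot
print(robot.close_job())"
```

```text
the job is handed in; nothing more can be done
None
```

I tilted the blue bin out to about 43° and left it there, set the cassette down and released it near the middle of the white tray, and handed the job in at about 23 s; no verdict came back.

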